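# Take the keyhole-hung cover off a gearbox

### The arm

A 6-joint arm with a two-finger parallel gripper is mounted at the origin on the work surface. World frame = base frame: x ahead of the robot, y to its left, z up, the work surface at z = 0. Lengths are in m, angles in degrees, forces in N, time in s.
With the tool pointing down it reaches from about 0.35 to 0.875 m from the base axis. Payload 4.2 kg.
Tool frame: the origin (TCP) lies at the very end of the fingers, on their centre line; the grasp point (between the pads) lies behind it (r.grip_point_offset is the z of the grasp point in the tool frame, in m); z points along the fingers, y is the direction in which the jaws open and shut (so a half turn about z gives the same grasp; the last joint's range is limited). The gripper opens to 87 mm and grips with 3 to 60 N. Pads are 19 mm wide; open, the fingers measure 117 mm over their backs; the gripper's body (75 mm by 190 mm) begins 51 mm behind the grasp point.
Start: joints at [83.686, 22.042, 0.453, 0, -68.411, -14.817], TCP at [0.225, 0.583, 0.223] pointing down, gripper open.
Joint ranges: [-179.83, 179.83], [-69.29, 118.12], [-61.27, 80.66], [-181.25, 117.63], [-171.15, -9.14], [-177.46, 177.46]. Speed limits (degrees/s): [159.86, 159.86, 180, 180, 180, 180].

### API

Orientations are given as a 3x3 rotation matrix whose columns are the frame's x, y, z axes.
In Python, from station import r, capture, workorder gives the robot as it stands. The module is installed in compiled form; this text tells all that it offers.
- The arm moves only by the shell command python3 -m crank 'ROWS'. ROWS is JSON, a list of rows, each an object with "delta_rot": the turn, a rotation vector about the tool's x, y, z in rad, a list of three; "linear": the shift along the tool's x, y, z in m, a list of three; "gripper": the opening in per cent of the stroke, from 0 (shut) to 100 (fully open). A call has 1 to 10 rows; each row shifts and turns the commanded pose from where the row before left it, along the tool's axes as they then stand; what a row does not reach is not made up. A row lasts 1/8 s, in which the tool goes at most 62.5 mm and 10.7 degrees, less where a joint would pass 70% of its speed; a pose out of reach is approached as far as the arm can. A call is refused whole if a number of a shift passes 0.0625 or a number of a turn 0.188, either way. A call with a gripper value outside its range is refused whole. The fingers move at their own pace and stop on an object; the grip force is fixed at half the most. Time passes only in rows, so rows that do not move let the fingers close. It gives the time, the measured TCP pose, the force and the opening at its end, in the units of the state.
- r.sense(): the state, without advancing time (a new reading comes with each control period).
- capture(name): name is "side" or "top" or "wrist"; returns a dict with "img" (384x512x3 uint8, blue, green, red), "fx", "fy", "cx", "cy" (pixels), "world_from_camera" (4x4, takes a point from camera to world coordinates). Camera axes: x right, y down, z forward; pixel columns grow to the right and rows downward; lengths in m; the calibration is good to about 2 mm. The wrist camera is an equidistant fisheye: a pixel r from the principal point sees the ray r / f radians off the axis. A picture is of the moment at which its call begins. There is no depth.
- workorder.finish_job(): hands the job in, once; it reports no verdict.
The state is a dict: "time_s": time; "joints": joint angles; "joint_velocities": joint speeds; "effort": joint torques, N m; "tcp_pos": TCP position; "ee_rot": TCP orientation; "wrist_force": force on the tool from outside, world axes, zero at the start; "moment": the same for the moment, N m; "gripper_width": opening from 0.0 (shut) to 1.0 (fully open).
Only numpy, scipy, OpenCV 4.12 (cv2) and the standard library are available. Lean on these libraries where they do the work, as an engineer would, in place of code of your own. Each camera call takes 0.05 s, during which the arm holds its last target.

### The job

Open the blue gearbox for inspection: slide its orange cover up the slope until the two stud heads stand in the wide ends of the keyhole slots, without forcing it against the studs, and lift it off. Then lay it, handle up and wholly on the black rubber mat, without dropping it, and leave the other things on the bench where they are.

Things in the scene. Friction and masses are not known exactly. Their poses are not given: they have to be found in the camera images.
- cover: Orange cover plate, 160 mm (x) by 140 mm (y), 4 mm thick, 0.28 to 0.56 kg, with two keyhole slots along x. Origin: centre of its underside; z to the handle side; +x points up the slope while it hangs on the gearbox. At the start the studs are at the slots' narrow ends (stud axis at cover x = +62 mm). Friction holds it wherever it is left on the slope.
- cover_slot_left (a point): Centre of the left keyhole's wide end, on the underside, (34, 45, 0) mm in the cover's frame. Wide end: 22 mm square with cut corners. From it a narrow part 9.5 mm wide runs to +x, ending at cover x = +65.5 mm.
- cover_slot_right (a point): The same for the right keyhole, (34, -45, 0) mm in the cover's frame.
- cover_lip (a point): Middle of the lip's top edge on its lower (outer) side, (-80, 0, 20) mm in the cover's frame. The lip runs along the cover's lower edge: 120 mm wide (y), 4 mm thick (x = -80 to -76 mm), standing 16 mm up from the top face; good to push against from below.
- cover_handle (a point): Centre of the cover's black bar handle, at (-8, 0, 32) mm in the cover's frame. The bar is 100 mm long along the cover's y, 14 mm wide (x), 12 mm high (z, 26 to 38 mm above the underside), on two posts 10 mm wide at y = +44 and -44 mm; between them it is free beneath. The centre of mass is within 6 mm of it along x.
- cover_up_left (a point): Upper left corner of the cover's underside, (80, 70, 0) mm in its frame.
- cover_up_right (a point): Upper right corner of the cover's underside, (80, -70, 0) mm in its frame.
- cover_low_left (a point): Lower left corner of the cover's underside, (-80, 70, 0) mm in its frame.
- cover_low_right (a point): Lower right corner of the cover's underside, (-80, -70, 0) mm in its frame.
- gearbox: Blue gearbox housing fixed to the bench, 230 mm (x) by 196 mm (y) at its foot, with a black motor (90 mm thick, 150 mm long) lying along y behind it, reaching to x = +193 mm and 97 mm high. Origin: centre of its underside; x points to the motor side. Its top is the sloping deck.
- deck: The gearbox's flat top face, 200 (x) by 180 mm (y), sloping 15 degrees, rising along its +x, low edge (84 mm high) on the robot's side. Origin: centre of the face, 110 mm above the bench; z normal to it. The cover's origin reads (-14, 0, 0) mm in this frame when it hangs and (+14, 0, 0) mm when the stud heads are centred in the wide ends: 28 mm of travel up the slope.
- stud_left (a point): Axis of the left fixed steel stud, on the face, (48, 45, 0) mm in the deck's frame. Stem 7 mm in diameter; head 14 mm in diameter, from 6.5 to 10.5 mm above the face. A centred head has 4 mm to spare on each side of the wide end; about 7 mm too far up, the stem meets the lower end of the wide hole and the head catches again.
- stud_right (a point): The same for the right stud, (48, -45, 0) mm in the deck's frame.
- mat: Black rubber mat fixed on the bench, 240 mm (x) by 200 mm (y), 5 mm thick. Origin: centre of its underside.
- bin: Bystander: yellow open bin, 120 by 100 mm, 50 mm high. Origin: centre of its underside.
- bottle: Bystander: white bottle with red cap, 60 mm in diameter, 150 mm high. Origin: centre of its underside.
- wrench: Bystander: steel wrench 180 mm long (its x) lying on the bench. Origin: on the bench, below it.
There are look-alikes about, which are no part of the job. Several things have the shape of the cover; the one meant has the colours described above.

How it is judged:
By the outcome, as a careful person would: the job done as asked, in the order asked, and still so for the second after the job is handed in, with the robot touching nothing.
It also fails if it takes over 59 s, if anything falls off the work surface, if the arm or the gripper's body presses on something with over 40 N, if the wrist force passes 120 N, or if a joint passes its speed limit or range.

## Working session

There is one attempt and no reset: what is moved stays moved. The work goes in short steps, Python scripts to look and compute and a shell command to move; the robot and the scene stay as the last step left them, time stands still between calls to the robot, and variables do not carry over. Pictures are saved under pics/ and viewed, and the job is handed in when it is done.

```bash
mkdir -p pics; ls; python3 - <<'E'
from station import r,capture
import cv2,numpy as np
s=r.sense();print(s['time_s'],s['tcp_pos'],np.round(s['ee_rot'],3).tolist(),r.grip_point_offset,s['gripper_width'],s['wrist_force'])
for n in('side','top','wrist'):
    c=capture(n);cv2.imwrite(f'pics/{n}0.png',c['img']);np.savez(f'{n}0.npz',**c)
    print(n,c['fx'],c['fy'],c['cx'],c['cy'],np.round(c['world_from_camera'],3).tolist())
E
```

```text
pics
0.0 [0.22510842 0.58241171 0.22145365] [[0.933, -0.361, -0.001], [-0.361, -0.933, -0.002], [0.0, 0.002, -1.0]] -0.0187 1.0051981685568188 [-0.67605639 -0.0446806  -0.45046915]
side 499.5971192749313 499.5971192749313 262.05257279517525 201.2093604904403 [[0.904, -0.292, 0.312, -0.081], [-0.427, -0.625, 0.654, -1.193], [0.004, -0.724, -0.69, 1.378], [0.0, 0.0, 0.0, 1.0]]
top 353.3896873784435 353.3896873784435 251.4219408886567 195.40337443007547 [[-0.007, -0.992, 0.128, 0.325], [-1.0, 0.007, -0.004, -0.025], [0.003, -0.128, -0.992, 1.337], [0.0, 0.0, 0.0, 1.0]]
wrist 297.3186396354542 297.3186396354542 254.63724977322627 191.8068319406425 [[-0.36, -0.898, -0.251, 0.294], [-0.933, 0.347, 0.096, 0.556], [0.001, 0.268, -0.963, 0.383], [0.0, 0.0, 0.0, 1.0]]
```

View pics/side0.png

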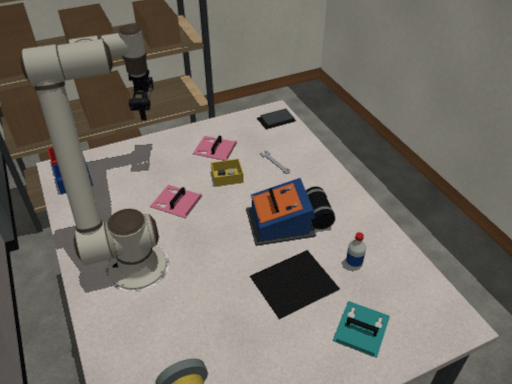

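View pics/top0.png

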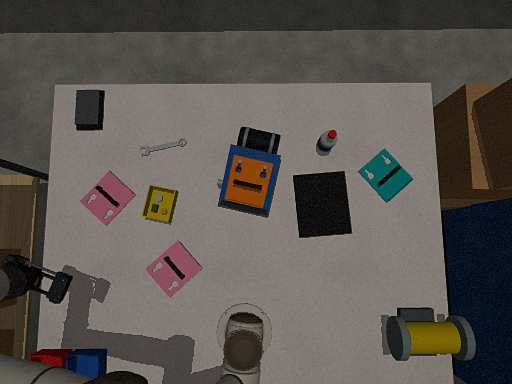

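View pics/wrist0.png

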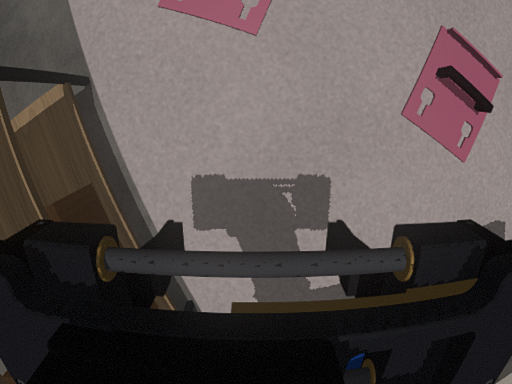

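Side view: the orange cover sits on the blue gearbox at (278,203), with the mat at (294,282). Top-view candidates: orange cover on the blue gearbox at (249,183), pink plates at (108,197) and (174,268), and a teal plate at (386,175). I choose the orange one. I'll check it in a close crop and measure.

```bash
cat > h.py <<'E'
import numpy as np,cv2
def load(n): return dict(np.load(n+'.npz'))
def rays(c,uv):
    uv=np.atleast_2d(uv).astype(float);W=c['world_from_camera']
    d=np.c_[(uv[:,0]-c['cx'])/c['fx'],(uv[:,1]-c['cy'])/c['fy'],np.ones(len(uv))]
    return W[:3,3],d@W[:3,:3].T
def onz(c,uv,z):
    o,d=rays(c,uv);return o+d*((z-o[2])/d[:,2])[:,None]
def onplane(c,uv,p,n):
    o,d=rays(c,uv);return o+d*(((p-o)@n)/(d@n))[:,None]
def proj(c,P):
    W=c['world_from_camera'];p=(np.atleast_2d(P)-W[:3,3])@W[:3,:3]
    return np.c_[c['fx']*p[:,0]/p[:,2]+c['cx'],c['fy']*p[:,1]/p[:,2]+c['cy']]
def big(m):
    cs,_=cv2.findContours(m,cv2.RETR_EXTERNAL,cv2.CHAIN_APPROX_NONE);return max(cs,key=cv2.contourArea)
E
python3 - <<'E'
from h import *
for n,(a,b,w,h) in dict(top=(200,110,170,140),side=(230,160,130,170)).items():
    c=load(n+'0');im=c['img'];hsv=cv2.cvtColor(im,cv2.COLOR_BGR2HSV)
    k=4 if n=='top' else 3
    cv2.imwrite(f'pics/{n}_crop.png',cv2.resize(im[b:b+h,a:a+w],None,fx=k,fy=k,interpolation=cv2.INTER_CUBIC))
    m=cv2.inRange(hsv,(5,150,80),(20,255,255));q=big(m);print(n,'orange',cv2.minAreaRect(q),cv2.contourArea(q),cv2.approxPolyDP(cv2.convexHull(q),3,True)[:,0].tolist())
    m=cv2.inRange(hsv,(105,120,40),(125,255,255));m[:,:200]=0;q=big(m);print('blue',cv2.minAreaRect(q),cv2.approxPolyDP(cv2.convexHull(q),3,True)[:,0].tolist())
    m=cv2.inRange(im,(0,0,0),(40,40,40));
    if n=='top': m[:, :285]=0;m[:,360:]=0;m[:165]=0;m[245:]=0
    else: m[:250]=0;m[320:]=0;m[:,:240]=0;m[:,345:]=0
    q=big(m);print('mat',cv2.contourArea(q),cv2.approxPolyDP(cv2.convexHull(q),3,True)[:,0].tolist())
    p=onz(c,q[:,0],.005);R=cv2.minAreaRect((p[:,:2]*1000).astype(np.float32));print('mat mm',R)
E
```

```text
top orange ((248.1591339111328, 181.39981079101562), (39.93611526489258, 46.00853729248047), 12.804265022277832) 1740.5 [[234, 155], [272, 164], [262, 207], [225, 198]]
blue ((249.2705841064453, 177.28236389160156), (51.195587158203125, 57.7035026550293), 12.52880859375) [[231, 144], [280, 155], [267, 210], [219, 199]]
mat 3142.5 [[343, 171], [351, 232], [300, 237], [293, 176]]
mat mm ((464.1077575683594, -296.51025390625), (237.5595245361328, 198.5540313720703), 4.5198283195495605)
side orange ((276.6566467285156, 202.7329864501953), (27.405500411987305, 44.2961311340332), 72.0308609008789) 1013.5 [[292, 184], [301, 208], [260, 222], [253, 196]]
blue ((282.9426574707031, 211.29368591308594), (54.7064094543457, 59.68458938598633), 74.47589111328125) [[299, 179], [313, 208], [309, 231], [260, 239], [252, 201], [273, 187]]
mat 3093.5 [[307, 251], [338, 288], [278, 317], [250, 276]]
mat mm ((466.14886474609375, -298.8853759765625), (235.4141082763672, 194.6165008544922), 4.421360015869141)
```

```bash
python3 -c "
import cv2;a=cv2.imread('pics/top_crop.png');print(a.shape)"
```

```text
(560, 680, 3)
```

View pics/top_crop.png

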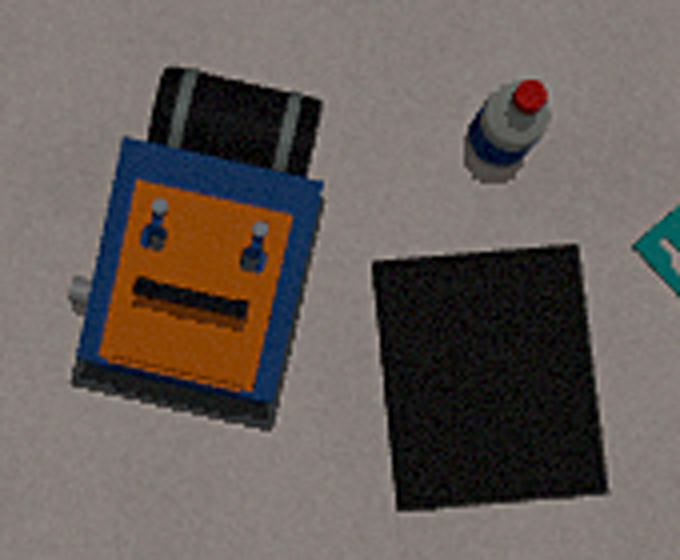

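View pics/side_crop.png

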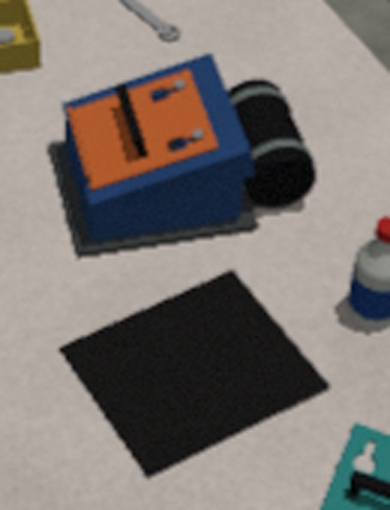

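The crop shows the orange cover on the blue gearbox, with the stud heads at the upper (narrow) ends of the keyholes near (160,207) and (260,229), and the black handle at (190,300). The choice is confirmed. Next I compute the poses by casting rays onto the deck plane.

```bash
cat >> h.py <<'E'
def deckR(yaw):
    a=np.radians(15);cy,sy=np.cos(yaw),np.sin(yaw)
    return np.array([[cy,-sy,0],[sy,cy,0],[0,0,1]])@np.array([[np.cos(a),0,-np.sin(a)],[0,1,0],[np.sin(a),0,np.cos(a)]])
def deckcast(c,uv,xy,yaw,h):
    R=deckR(yaw);o=np.array([*xy,.110]);return (onplane(c,uv,o+R[:,2]*h,R[:,2])-o)@R  # in deck frame
E
python3 - <<'E'
from h import *
def subpix(c,mask): return big(mask)[:,0]
for n in('top','side'):
    c=load(n+'0');im=c['img'];hsv=cv2.cvtColor(im,cv2.COLOR_BGR2HSV)
    K=4;imb=cv2.resize(im,None,fx=K,fy=K,interpolation=cv2.INTER_CUBIC);hb=cv2.cvtColor(imb,cv2.COLOR_BGR2HSV)
    f=lambda q:(q[:,0]+.5)/K-.5
    m=cv2.inRange(hb,(3,150,60),(22,255,255));q=f(big(m))
    # handle dark blob inside the orange hull
    hull=np.zeros(m.shape,np.uint8);cv2.fillConvexPoly(hull,cv2.convexHull(big(m)),255)
    dk=cv2.inRange(imb,(0,0,0),(45,45,45))&cv2.erode(hull,np.ones((9,9)));hq=f(big(dk))
    xy=np.array([.52,-.0]);yaw=-np.radians(12)
    for it in range(30):
        R=deckR(yaw)
        P=deckcast(c,q,xy,yaw,.004)
        r=cv2.minAreaRect((P[:,:2]*1000).astype(np.float32));
        ang=r[2];ang=(ang+45)%90-45
        yaw+=np.radians(ang)
        lo=np.array([r[0]])/1000
        off=np.array([lo[0,0]+.014,lo[0,1],0])
        xy=xy+(R@off)[:2]
    H=deckcast(c,hq,xy,yaw,.038);rh=cv2.minAreaRect((H[:,:2]*1000).astype(np.float32))
    print(n,'deck xy',xy,'yaw',np.degrees(yaw),'cover rect',r,'handle rect on top',rh)
    # bright stud heads
    P=deckcast(c,q,xy,yaw,.004)*1000;print('x ext',P[:,0].min(),P[:,0].max(),P[:,1].min(),P[:,1].max())
    mb=cv2.inRange(hb,(100,120,40),(128,255,255));mb[:, :200*K]=0
    B=deckcast(c,f(big(mb)),xy,yaw,0)*1000;print('deck ext',B.min(0),B.max(0))
    st=cv2.inRange(hb,(0,0,95),(180,110,255))&cv2.erode(hull,np.ones((9,9)))
    _,_,s,ce=cv2.connectedComponentsWithStats(st)
    for a,b in zip(s[1:],ce[1:]):
        if a[4]>25:print('stud?',a[4],deckcast(c,(b+.5)/K-.5,xy,yaw,.0105)*1000)
E
```

```text
top deck xy [ 0.54684019 -0.0222449 ] yaw -13.451997146606118 cover rect ((-14.0, 0.0), (164.0123291015625, 140.79888916015625), 0.0) handle rect on top ((-20.01632308959961, -0.102996826171875), (98.08015441894531, 16.892677307128906), 89.78245544433594)
x ext -96.00616772074613 68.00619088273585 -70.39945592922044 70.39945624654065
deck ext [-1.03037761e+02 -9.12989399e+01 -2.91641243e-13] [1.03142925e+02 8.97763968e+01 3.85516515e-13]
stud? 166 [[50.46128279 44.60155325 10.5       ]]
stud? 174 [[ 50.35633342 -45.0437872   10.5       ]]
side deck xy [ 0.5515027  -0.02209212] yaw -13.729843139648438 cover rect ((-14.0, 0.0), (160.97467041015625, 143.61790466308594), -0.0) handle rect on top ((-21.741615295410156, -24.488750457763672), (10.039148330688477, 107.13619995117188), 0.1214507520198822)
x ext -94.4873366667118 66.48732967493473 -71.80894968722394 71.80894933450585
deck ext [-1.10465112e+02 -1.83472194e+02 -1.79886845e-13] [1.03970362e+02 8.77542600e+01 3.55212280e-13]
stud? 137 [[49.03173865 43.72527577 10.5       ]]
stud? 148 [[ 49.23043463 -46.64155523  10.5       ]]
```

Deck from the two views: xy about (0.5505, -0.023), yaw about -13.5°. Mat centre is (0.465, -0.2975), yaw 4.5°. I'll work out the hover pose and the way there.

```bash
cat >> h.py <<'E'
from scipy.spatial.transform import Rotation as Ro
DX=np.array([.5505,-.023,.110]);YAW=np.radians(-13.5)
def deckpt(p): return DX+deckR(YAW)@np.array(p,float)
def toolR():
    R=deckR(YAW);return np.c_[-R[:,1],-R[:,0],-R[:,2]]
def togo(s,pos,Rt=None):
    R=np.array(s['ee_rot']);d=R.T@(np.array(pos)-s['tcp_pos'])
    rv=Ro.from_matrix(R.T@Rt).as_rotvec() if Rt is not None else None
    return np.round(d,4),np.round(rv,4) if rv is not None else None
E
python3 - <<'E'
from h import *
from station import r
s=r.sense()
hov=deckpt([-21,0,.0]) if 0 else deckpt([-.021,0,.013+.11])
print(hov,deckpt([-.021,0,.013]),togo(s,hov,toolR()))
E
```

```text
[ 0.49982087 -0.01083302  0.22337368] [ 0.52750434 -0.01747923  0.11712184] (array([ 0.4702,  0.4544, -0.0008]), array([0.2163, 0.1868, 1.4289]))
```

```bash
python3 -m crank '[{"delta_rot":[0,0,0],"linear":[0.043,0.0415,0],"gripper":100},{"delta_rot":[0,0,0],"linear":[0.043,0.0415,0],"gripper":100},{"delta_rot":[0,0,0],"linear":[0.043,0.0415,0],"gripper":100},{"delta_rot":[0,0,0],"linear":[0.043,0.0415,0],"gripper":100},{"delta_rot":[0,0,0],"linear":[0.043,0.0415,0],"gripper":100},{"delta_rot":[0,0,0],"linear":[0.043,0.0415,0],"gripper":100},{"delta_rot":[0,0,0],"linear":[0.043,0.0415,0],"gripper":100},{"delta_rot":[0,0,0],"linear":[0.043,0.0415,0],"gripper":100},{"delta_rot":[0,0,0],"linear":[0.043,0.0415,0],"gripper":100},{"delta_rot":[0,0,0],"linear":[0.043,0.0415,0],"gripper":100}]'
python3 -m crank '[{"delta_rot":[0.0216,0.0187,0.143],"linear":[0,0,0],"gripper":60},{"delta_rot":[0.0216,0.0187,0.143],"linear":[0,0,0],"gripper":60},{"delta_rot":[0.0216,0.0187,0.143],"linear":[0,0,0],"gripper":60},{"delta_rot":[0.0216,0.0187,0.143],"linear":[0,0,0],"gripper":60},{"delta_rot":[0.0216,0.0187,0.143],"linear":[0,0,0],"gripper":60},{"delta_rot":[0.0216,0.0187,0.143],"linear":[0,0,0],"gripper":60},{"delta_rot":[0.0216,0.0187,0.143],"linear":[0,0,0],"gripper":60},{"delta_rot":[0.0216,0.0187,0.143],"linear":[0,0,0],"gripper":60},{"delta_rot":[0.0216,0.0187,0.143],"linear":[0,0,0],"gripper":60},{"delta_rot":[0.0216,0.0187,0.143],"linear":[0,0,0],"gripper":60}]'
python3 - <<'E'
from h import *
from station import r,capture
c=capture('wrist');cv2.imwrite('pics/wrist1.png',c['img']);np.savez('wrist1.npz',**c)
s=r.sense();print(togo(s,deckpt([-.021,0,.123]),toolR()),s['time_s'],s['joints'])
E
```

```text
time_s: 1.4
tcp_pos: [0.4772, 0.039, 0.2226]
ee_rot: [[0.933, -0.36, 0.0], [-0.36, -0.933, 0.0], [0.0, -0.0, -1.0]]
wrist_force: [0.9, 0.3, 1.4]
gripper_width: 1.003
time_s: 2.65
tcp_pos: [0.4764, 0.0407, 0.2224]
ee_rot: [[-0.239, -0.938, 0.252], [-0.971, 0.232, -0.06], [-0.002, -0.259, -0.966]]
wrist_force: [0.2, 0.2, 0.9]
gripper_width: 0.6
(array([ 0.0441, -0.0348,  0.0078]), array([-0.0002, -0.0004, -0.0087])) 2.7 [ 30.98390434   0.28348234 -34.5645723   14.81794553 -45.30710834
 -54.53002389]
```

View pics/wrist1.png

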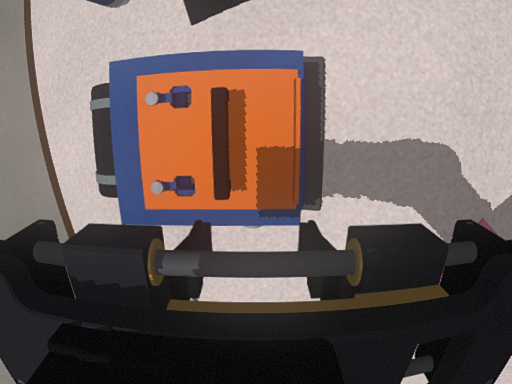

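The wrist view shows the cover clearly: studs at (152,99) and (157,188), handle bar at (221,143), and keyholes running right from the studs. I'll use it to refine the deck pose.

```bash
cat >> h.py <<'E'
def wray(c,uv):
    uv=np.atleast_2d(uv).astype(float);W=c['world_from_camera']
    a=(uv-[c['cx'],c['cy']])/c['fx'];t=np.linalg.norm(a,axis=1,keepdims=True)
    d=np.c_[a/t*np.sin(t),np.cos(t)];return W[:3,3],d@W[:3,:3].T
def wdeck(c,uv,h):
    R=deckR(YAW);o,d=wray(c,uv);p=DX+R[:,2]*h;n=R[:,2]
    return (o+d*(((p-o)@n)/(d@n))[:,None]-DX)@R*1000
def wmeasure(c):
    im=c['img'];K=4;b=cv2.resize(im,None,fx=K,fy=K,interpolation=cv2.INTER_CUBIC);hb=cv2.cvtColor(b,cv2.COLOR_BGR2HSV)
    f=lambda q:(q[:,0]+.5)/K-.5
    m=cv2.inRange(hb,(3,150,60),(22,255,255));q=big(m)
    hull=np.zeros(m.shape,np.uint8);cv2.fillConvexPoly(hull,cv2.convexHull(q),255)
    P=wdeck(c,f(q),.004);r=cv2.minAreaRect(P[:,:2].astype(np.float32));print('cover top',np.round(np.array(r[0]),1),np.round(r[1],1),round(r[2],2))
    er=cv2.erode(hull,np.ones((9,9)))
    dk=cv2.inRange(b,(0,0,0),(45,45,45))&er;H=wdeck(c,f(big(dk)),.038);r=cv2.minAreaRect(H[:,:2].astype(np.float32));print('handle top',np.round(np.array(r[0]),1),np.round(r[1],1),round(r[2],2))
    st=cv2.inRange(hb,(0,0,95),(180,110,255))&er
    _,_,s,ce=cv2.connectedComponentsWithStats(st)
    for a,g in zip(s[1:],ce[1:]):
        if a[4]>60: print('stud',a[4],np.round((g+.5)/K-.5,1),np.round(wdeck(c,(g+.5)/K-.5,.0105)[0],1))
E
python3 - <<'E'
from h import *
wmeasure(load('wrist1'))
E
```

```text
cover top [-17.4  -0.5] [162.3 139.6] 0.09Traceback (most recent call last):
  File "<stdin>", line 2, in <module>
  File "h.py", line 44, in wmeasure
    dk=cv2.inRange(b,(0,0,0),(45,45,45))&er;H=wdeck(c,f(big(dk)),.038);r=cv2.minAreaRect(H[:,:2].astype(np.float32));print('handle top',np.round(np.array(r[0]),1),np.round(r[1],1),round(r[2],2))
                                                        ~~~^^^^
  File "h.py", line 15, in big
    cs,_=cv2.findContours(m,cv2.RETR_EXTERNAL,cv2.CHAIN_APPROX_NONE);return max(cs,key=cv2.contourArea)
                                                                            ~~~^^^^^^^^^^^^^^^^^^^^^^^^
ValueError: max() iterable argument is empty
```

```bash
python3 - <<'E'
from h import *
c=load('wrist1');print(c['img'][143,218:226].tolist(),c['img'][99,150:156].tolist(),c['img'][170,270].tolist())
E
sed -i 's/(45,45,45))&er;H/(70,70,70))\&er;H/; s/(0,0,95),(180,110,255))&er/(0,0,120),(180,90,255))\&er/' h.py
python3 - <<'E'
from h import *
wmeasure(load('wrist1'))
E
```

```text
[[33, 43, 70], [31, 40, 68], [33, 38, 71], [35, 42, 70], [34, 43, 70], [33, 40, 69], [30, 38, 69], [33, 43, 69]] [[168, 166, 170], [166, 163, 171], [166, 162, 169], [160, 157, 166], [155, 152, 160], [163, 160, 169]] [29, 65, 130]
cover top [-17.4  -0.5] [162.3 139.6] 0.09
handle top [-25.3  -0.7] [14.5 97.6] 0.11
stud 2145 [151.2  98.3] [ 45.8 -45.3  10.5]
stud 1895 [156.5 187.3] [45.7 44.4 10.5]
```

```bash
python3 -m crank '[{"delta_rot":[0,0,-0.0085],"linear":[0.0445,-0.034,0.008],"gripper":60},{"delta_rot":[0,0,0],"linear":[0,0,0.045],"gripper":60},{"delta_rot":[0,0,0],"linear":[0,0,0.035],"gripper":60},{"delta_rot":[0,0,0],"linear":[0,0,0],"gripper":60}]'
python3 - <<'E'
from h import *
from station import r,capture
c=capture('wrist');cv2.imwrite('pics/wrist2.png',c['img']);np.savez('wrist2.npz',**c)
s=r.sense();print(togo(s,deckpt([-.022,-.0005,.013]),toolR()),s['time_s'])
wmeasure(c)
E
```

```text
time_s: 3.2
tcp_pos: [0.5188, -0.0164, 0.1436]
ee_rot: [[-0.226, -0.943, 0.246], [-0.974, 0.218, -0.062], [0.005, -0.253, -0.967]]
wrist_force: [0.5, 0.3, 0.5]
gripper_width: 0.598
(array([0.0004, 0.0009, 0.0296]), array([ 0.0021, -0.0005,  0.0085])) 3.25
cover top [-19.6 -21.9] [166.8  97.3] 0.08
handle top [-24.2 -22.5] [61.6 13.5] 89.99
stud 284 [202.1 140.6] [ 12.4 -55.8  10.5]
stud 4541 [154.6 156.6] [ 45.6 -45.7  10.5]
```

View pics/wrist2.png

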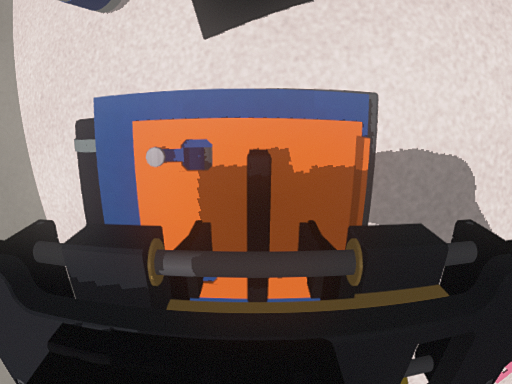

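The handle at column 259 lies between the pads, about 1–2 mm downhill of centre (the safe side, since closing draws it uphill). I'll go down and close.

```bash
python3 -m crank '[{"delta_rot":[0.002,0,0.0085],"linear":[0,0.0015,0.0150],"gripper":60},{"delta_rot":[0,0,0],"linear":[0,0,0.0145],"gripper":60},{"delta_rot":[0,0,0],"linear":[0,0,0],"gripper":60}]'
python3 - <<'E'
from h import *
from station import r
s=r.sense();print(togo(s,deckpt([-.022,-.0005,.013]),toolR()),s['time_s'],s['wrist_force'])
E
```

```text
time_s: 3.62
tcp_pos: [0.5268, -0.0165, 0.1184]
ee_rot: [[-0.233, -0.938, 0.255], [-0.972, 0.226, -0.06], [-0.002, -0.262, -0.965]]
wrist_force: [-1.3, -0.1, 0.0]
gripper_width: 0.599
(array([0.0013, 0.0004, 0.0015]), array([-0.003 ,  0.0016, -0.0003])) 3.625 [-1.28567088e+00 -8.89200895e-02  5.60486947e-04]
```

```bash
python3 -m crank '[{"delta_rot":[0,0,0],"linear":[0,0,0],"gripper":25},{"delta_rot":[0,0,0],"linear":[0,0,0],"gripper":0},{"delta_rot":[0,0,0],"linear":[0,0,0],"gripper":0},{"delta_rot":[0,0,0],"linear":[0,0,0],"gripper":0}]'
python3 - <<'E'
from h import *
from station import r,capture
c=capture('wrist');cv2.imwrite('pics/wrist3.png',c['img']);np.savez('wrist3.npz',**c)
c=capture('side');cv2.imwrite('pics/side3.png',c['img'][140:260,220:360].repeat(4,0).repeat(4,1))
s=r.sense();print(togo(s,deckpt([-.022,-.0005,.013]),toolR()),s['time_s'],s['wrist_force'],s['gripper_width'],s['moment'])
E
```

```text
time_s: 4.12
tcp_pos: [0.5265, -0.0167, 0.1177]
ee_rot: [[-0.234, -0.938, 0.254], [-0.972, 0.227, -0.06], [-0.002, -0.261, -0.965]]
wrist_force: [0.9, 0.4, 0.5]
gripper_width: 0.23
(array([ 0.0004, -0.0012,  0.0004]), array([-0.    , -0.    , -0.0017])) 4.225 [-3.52777198  1.14727713  2.86328802] 0.1541857380346111 [0.55946763 1.35941296 0.05767839]
```

View pics/wrist3.png

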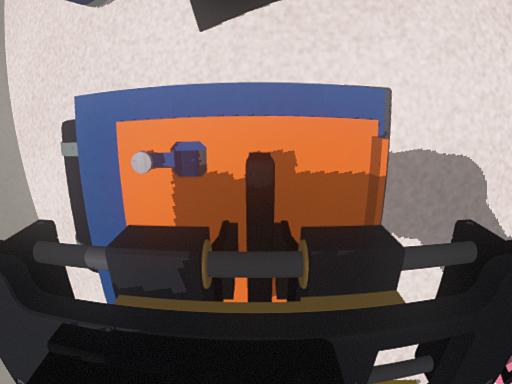

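View pics/side3.png

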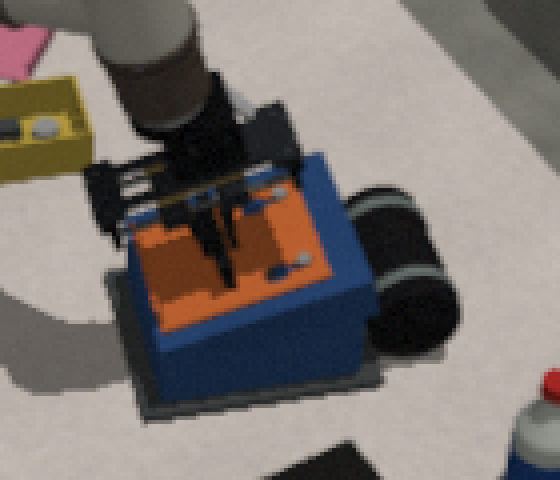

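The pads have closed on the bar (opening about 13.4 mm), with the stud head still at the narrow end (141,162). I'll settle for two rows, then start sliding.

```bash
python3 -m crank '[{"delta_rot":[0,0,0],"linear":[0,0,0],"gripper":0},{"delta_rot":[0,0,0],"linear":[0,0,0],"gripper":0}]'
python3 - <<'E'
from h import *
from station import r
s=r.sense();R=deckR(YAW);print(togo(s,deckpt([-.022,-.0005,.013]),toolR()),s['time_s'],R.T@s['wrist_force'],s['gripper_width'],s['moment'])
print('deck',R.T@(s['tcp_pos']-DX)*1000)
E
```

```text
time_s: 4.47
tcp_pos: [0.5254, -0.0171, 0.117]
ee_rot: [[-0.235, -0.939, 0.252], [-0.972, 0.227, -0.061], [-0.0, -0.259, -0.966]]
wrist_force: [-5.3, 2.9, 2.8]
gripper_width: 0.156
(array([ 0.0004, -0.0011,  0.0005]), array([-0.0002, -0.0001, -0.0014])) 4.475 [-4.9198842   1.59657744  4.16530351] 0.1559604887855378 [0.7992256  1.73121231 0.13563463]
deck [-23.11426949  -0.08755333  13.46655791]
```

```bash
python3 -m crank '[{"delta_rot":[0,0,0],"linear":[0,-0.003,-0.0005],"gripper":0},{"delta_rot":[0,0,0],"linear":[0,-0.003,0],"gripper":0},{"delta_rot":[0,0,0],"linear":[0,-0.003,0],"gripper":0},{"delta_rot":[0,0,0],"linear":[0,0,0],"gripper":0}]'
python3 - <<'E'
from h import *
from station import r
s=r.sense();R=deckR(YAW);print(s['time_s'],R.T@s['wrist_force'],s['gripper_width'],s['moment'])
print('deck',R.T@(s['tcp_pos']-DX)*1000)
E
```

```text
time_s: 4.97
tcp_pos: [0.5351, -0.0188, 0.1201]
ee_rot: [[-0.235, -0.938, 0.254], [-0.972, 0.227, -0.06], [-0.002, -0.261, -0.965]]
wrist_force: [0.1, -0.0, -3.3]
gripper_width: 0.159
4.975 [-0.74329539 -0.02023857 -3.25437262] 0.15895687956224977 [0.2735746  0.7607124  0.02004168]
deck [-12.76876352   0.46684957  13.87500781]
```

```bash
python3 -m crank '[{"delta_rot":[0,0,0],"linear":[0,-0.003,0],"gripper":0},{"delta_rot":[0,0,0],"linear":[0,-0.003,0],"gripper":0},{"delta_rot":[0,0,0],"linear":[0,-0.003,0],"gripper":0},{"delta_rot":[0,0,0],"linear":[0,-0.003,0],"gripper":0},{"delta_rot":[0,0,0],"linear":[0,-0.003,0],"gripper":0},{"delta_rot":[0,0,0],"linear":[0,0,0],"gripper":0}]'
python3 - <<'E'
from h import *
from station import r,capture
s=r.sense();R=deckR(YAW);print(s['time_s'],R.T@s['wrist_force'],s['gripper_width'],s['moment'])
print('deck',R.T@(s['tcp_pos']-DX)*1000)
for n in('wrist','top','side'):
    c=capture(n);np.savez(n+'4.npz',**c);im=c['img']
    a,b,w,h=dict(wrist=(80,70,200,150),top=(215,135,80,60),side=(250,170,80,60))[n]
    k=dict(wrist=4,top=8,side=8)[n]
    cv2.imwrite(f'pics/{n}4.png',cv2.resize(im[b:b+h,a:a+w],None,fx=k,fy=k,interpolation=cv2.INTER_CUBIC))
E
```

```text
time_s: 5.72
tcp_pos: [0.5492, -0.0222, 0.1242]
ee_rot: [[-0.235, -0.938, 0.254], [-0.972, 0.227, -0.06], [-0.002, -0.261, -0.965]]
wrist_force: [0.2, 0.1, -3.5]
gripper_width: 0.157
5.725 [-0.78138526  0.14450465 -3.42402692] 0.15713025783062826 [0.2817391  0.76948154 0.00506499]
deck [ 2.2555278   0.49734701 14.13964599]
```

View pics/wrist4.png

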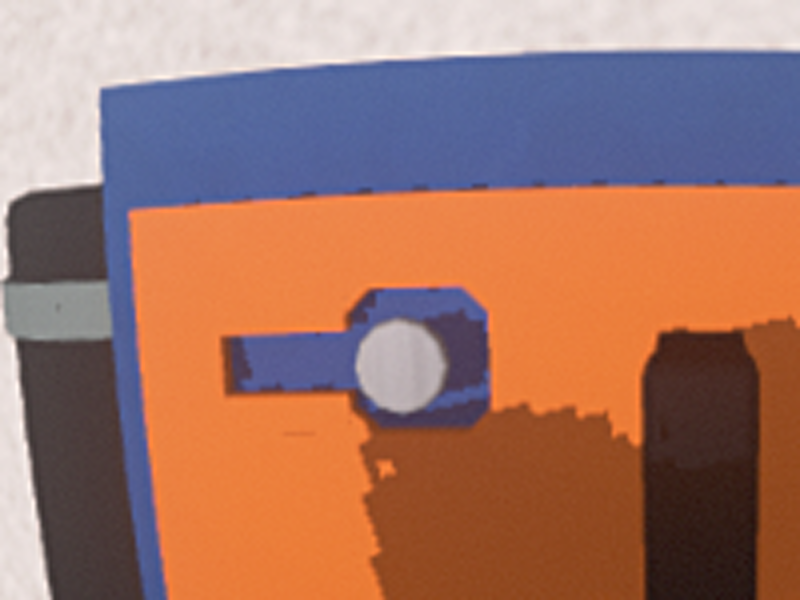

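View pics/top4.png

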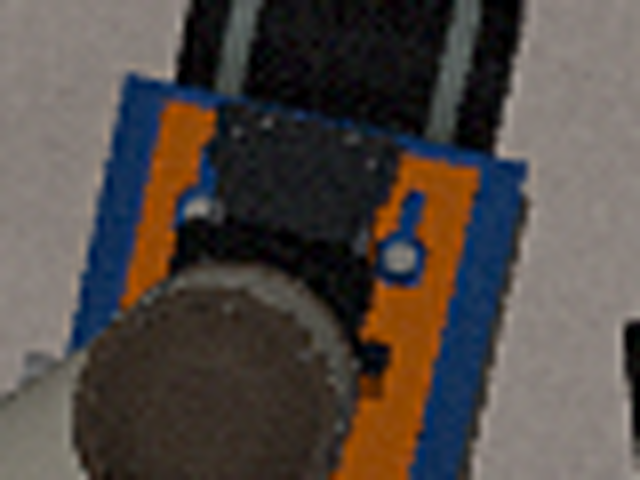

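View pics/side4.png

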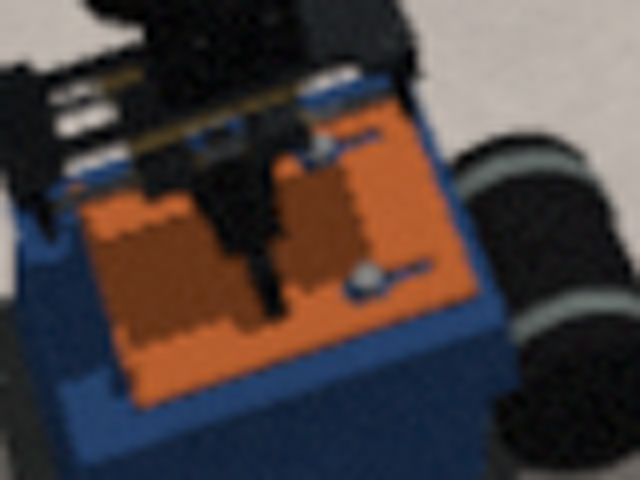

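In the wrist crop, the head at (402,366) is in the wide end spanning columns 348–490. I'll compute the offset with heights taken into account.

```bash
python3 - <<'E'
from h import *
c=load('wrist4')
f=lambda u,v:((u+.5)/4-.5+80,(v+.5)/4-.5+70)
print('stud',wdeck(c,f(402,366),.0105)); 
for hh in(.004,.005):print('wide edges',wdeck(c,[f(348,365),f(490,365),f(420,288),f(420,428)],hh),'slot end',wdeck(c,f(226,366),hh))
print('handle',wdeck(c,[f(643,480),f(758,480)],.038))
E
```

```text
stud [[ 45.46281022 -45.61571158  10.5       ]]
wide edges [[ 55.66863482 -44.8316214    4.        ]
 [ 33.68972994 -44.44815835   4.        ]
 [ 43.84999744 -56.14779828   4.        ]
 [ 44.89107062 -34.98292429   4.        ]] slot end [[ 75.84667082 -45.176354     4.        ]]
wide edges [[ 55.35677445 -44.99980156   5.        ]
 [ 33.50598244 -44.61857368   5.        ]
 [ 43.60702675 -56.25001756   5.        ]
 [ 44.64203161 -35.20851153   5.        ]] slot end [[ 75.41719466 -45.34252475   5.        ]]
handle [[  9.43745032 -36.09936299  38.        ]
 [ -4.36257782 -36.08967258  38.        ]]
```

The head is about 1 mm short of centred along the slope and 0 mm off sideways. I'll move 1 mm more, then lift along the normal.

```bash
python3 -m crank '[{"delta_rot":[0,0,0],"linear":[0,-0.001,0],"gripper":0},{"delta_rot":[0,0,0],"linear":[0,0,-0.002],"gripper":0},{"delta_rot":[0,0,0],"linear":[0,0,-0.003],"gripper":0},{"delta_rot":[0,0,0],"linear":[0,0,-0.003],"gripper":0},{"delta_rot":[0,0,0],"linear":[0,0,0],"gripper":0}]'
python3 - <<'E'
from h import *
from station import r
s=r.sense();R=deckR(YAW);print(s['time_s'],R.T@s['wrist_force'],s['gripper_width'],s['moment'])
print('deck',R.T@(s['tcp_pos']-DX)*1000)
E
```

```text
time_s: 6.5
tcp_pos: [0.548, -0.0218, 0.1326]
ee_rot: [[-0.234, -0.938, 0.255], [-0.972, 0.227, -0.059], [-0.002, -0.262, -0.965]]
wrist_force: [0.5, -0.4, -3.4]
gripper_width: 0.153
6.5 [-0.30780198 -0.22345389 -3.42891158] 0.1531682197028063 [ 0.29174667  0.72625036 -0.02021314]
deck [ 3.19094366  0.57334836 22.53218373]
```

The cover is free (only its weight, 3.4 N, on the wrist). I'll lift further and compute the way to the mat.

```bash
python3 -m crank '[{"delta_rot":[0,0,0],"linear":[0,0,-0.015],"gripper":0},{"delta_rot":[0,0,0],"linear":[0,0,-0.025],"gripper":0},{"delta_rot":[0,0,0],"linear":[0,0,-0.025],"gripper":0},{"delta_rot":[0,0,0],"linear":[0,0,-0.015],"gripper":0},{"delta_rot":[0,0,0],"linear":[0,0,0],"gripper":0}]'
cat >> h.py <<'E'
MAT=np.array([.465,-.2975]);MY=np.radians(4.5)
def matT(z):
    u=np.array([np.cos(MY),np.sin(MY)]);p=MAT-.008*u
    R=np.array([[u[1],-u[0],0],[-u[0],-u[1],0],[0,0,-1.]])
    return np.array([*p,z]),R
E
python3 - <<'E'
from h import *
from station import r
s=r.sense();p,R=matT(.2);print(p,np.linalg.det(R),s['time_s'],s['wrist_force'],s['joints'])
d,rv=togo(s,p,R);print(d,rv,np.degrees(np.linalg.norm(rv)))
s2=dict(s);s2['ee_rot']=R;print('after turn',togo(s2,p))
c=load('top0');print('bottle',onz(c,[[322,152]],0))
E
```

```text
time_s: 7.12
tcp_pos: [0.5279, -0.0168, 0.2106]
ee_rot: [[-0.234, -0.938, 0.257], [-0.972, 0.227, -0.059], [-0.003, -0.263, -0.965]]
wrist_force: [-0.2, -0.1, -4.1]
gripper_width: 0.154
[ 0.45702466 -0.29812767  0.2       ] 0.9999999999999999 7.125 [-0.23448537 -0.08495646 -4.11764551] [ 20.47210998   5.84973264 -29.52836193  12.36825163 -42.44790035
 -42.29209521]
[0.2901 0.0055 0.0085] [-0.2646 -0.0387 -0.3134] 23.604916177315623
after turn (array([0.2749, 0.0928, 0.0106]), None)
bottle [[ 0.6657365  -0.30569829  0.        ]]
```

```bash
python3 -m crank '[{"delta_rot":[-0.044,-0.0065,-0.052],"linear":[0,0,-0.005],"gripper":0},{"delta_rot":[-0.044,-0.0065,-0.052],"linear":[0,0,0],"gripper":0},{"delta_rot":[-0.044,-0.0065,-0.052],"linear":[0,0,0],"gripper":0},{"delta_rot":[-0.044,-0.0065,-0.052],"linear":[0,0,0],"gripper":0},{"delta_rot":[-0.044,-0.0065,-0.052],"linear":[0,0,0],"gripper":0},{"delta_rot":[-0.044,-0.0065,-0.052],"linear":[0,0,0],"gripper":0},{"delta_rot":[0,0,0],"linear":[0.017,0.005,0],"gripper":0},{"delta_rot":[0,0,0],"linear":[0.034,0.0115,0],"gripper":0},{"delta_rot":[0,0,0],"linear":[0.034,0.0115,0],"gripper":0},{"delta_rot":[0,0,0],"linear":[0.034,0.0115,0],"gripper":0}]'
python3 -m crank '[{"delta_rot":[0,0,0],"linear":[0.034,0.0115,0],"gripper":0},{"delta_rot":[0,0,0],"linear":[0.034,0.0115,0],"gripper":0},{"delta_rot":[0,0,0],"linear":[0.034,0.0115,0],"gripper":0},{"delta_rot":[0,0,0],"linear":[0.034,0.0115,0],"gripper":0},{"delta_rot":[0,0,0],"linear":[0.017,0.005,0],"gripper":0},{"delta_rot":[0,0,0],"linear":[0,0,0],"gripper":0}]'
python3 - <<'E'
from h import *
from station import r,capture
s=r.sense();p,R=matT(.06);print(s['time_s'],s['wrist_force'],s['gripper_width'])
print(togo(s,p,R))
for n in('wrist','side'):
    c=capture(n);np.savez(n+'5.npz',**c);cv2.imwrite(f'pics/{n}5.png',c['img'])
E
```

```text
time_s: 8.38
tcp_pos: [0.4947, -0.1402, 0.2136]
ee_rot: [[0.076, -0.997, -0.003], [-0.997, -0.076, -0.001], [0.001, 0.003, -1.0]]
wrist_force: [0.2, 0.7, -3.3]
gripper_width: 0.154
time_s: 9.12
tcp_pos: [0.4559, -0.296, 0.2138]
ee_rot: [[0.074, -0.997, -0.003], [-0.997, -0.074, -0.0], [0.0, 0.003, -1.0]]
wrist_force: [-0.3, -0.3, -3.0]
gripper_width: 0.158
9.125 [-0.34150506 -0.26899163 -2.98993672] 0.15757305576222255
(array([ 0.0022, -0.0014,  0.1538]), array([ 0.0031, -0.0002, -0.0044]))
```

View pics/wrist5.png

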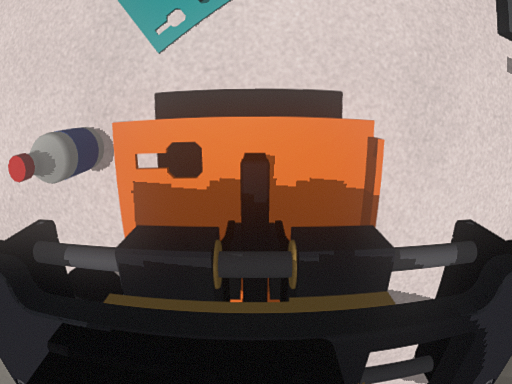

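View pics/side5.png

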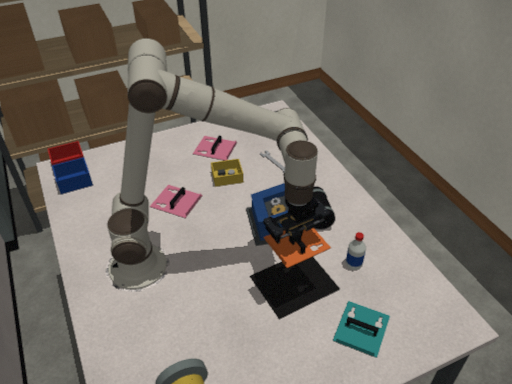

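The cover is held level, handle up, over the mat, with the bottle clear at (60,157) in the wrist view. Descending.

```bash
python3 -m crank '[{"delta_rot":[0.003,0,-0.0045],"linear":[0.002,-0.0015,0.02],"gripper":0},{"delta_rot":[0,0,0],"linear":[0,0,0.04],"gripper":0},{"delta_rot":[0,0,0],"linear":[0,0,0.04],"gripper":0},{"delta_rot":[0,0,0],"linear":[0,0,0.04],"gripper":0},{"delta_rot":[0,0,0],"linear":[0,0,0.02],"gripper":0},{"delta_rot":[0,0,0],"linear":[0,0,0.01],"gripper":0},{"delta_rot":[0,0,0],"linear":[0,0,0],"gripper":0},{"delta_rot":[0,0,0],"linear":[0,0,0],"gripper":0}]'
python3 - <<'E'
from h import *
from station import r,capture
s=r.sense();p,R=matT(.0185);print(s['time_s'],s['wrist_force'],s['gripper_width'])
print(togo(s,p,R))
for n in('side','top'):
    c=capture(n);np.savez(n+'6.npz',**c);a,b=dict(side=(230,220),top=(270,150))[n];cv2.imwrite(f'pics/{n}6.png',cv2.resize(c['img'][b:b+100,a:a+120],None,fx=5,fy=5,interpolation=cv2.INTER_CUBIC))
E
```

```text
time_s: 10.22
tcp_pos: [0.4596, -0.2971, 0.0457]
ee_rot: [[0.082, -0.997, 0.003], [-0.997, -0.082, -0.001], [0.002, -0.003, -1.0]]
wrist_force: [0.9, -0.6, -3.2]
gripper_width: 0.158
10.225 [ 0.8626958  -0.5964189  -3.15076576] 0.15783262163685718
(array([0.0008, 0.0028, 0.0272]), array([-0.003 , -0.0016,  0.0035]))
```

View pics/side6.png

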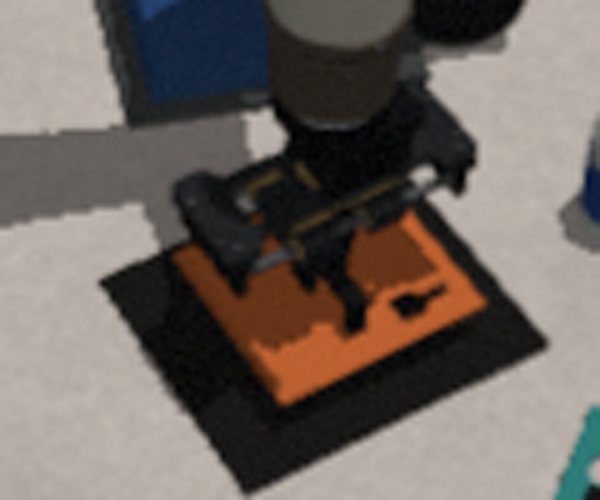

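View pics/top6.png

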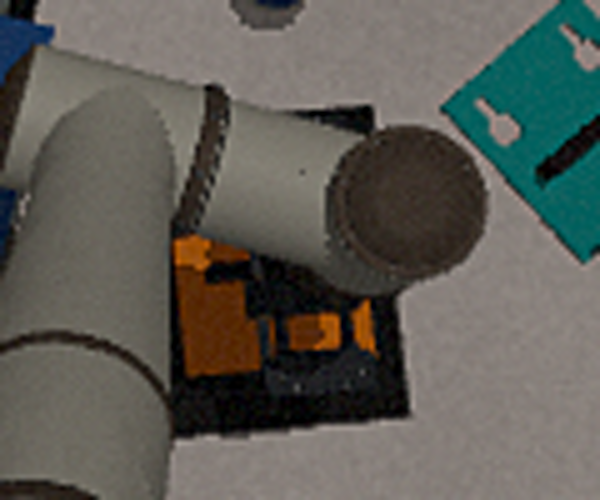

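The cover is over the mat with black margin visible all round. Lowering to near contact, then in small steps watching the force.

```bash
python3 -m crank '[{"delta_rot":[-0.002,0,0],"linear":[0.001,0.002,0.012],"gripper":0},{"delta_rot":[0,0,0],"linear":[0,0,0.008],"gripper":0},{"delta_rot":[0,0,0],"linear":[0,0,0.003],"gripper":0},{"delta_rot":[0,0,0],"linear":[0,0,0],"gripper":0},{"delta_rot":[0,0,0],"linear":[0,0,0],"gripper":0}]'
python3 -m crank '[{"delta_rot":[0,0,0],"linear":[0,0,0.0015],"gripper":0},{"delta_rot":[0,0,0],"linear":[0,0,0.001],"gripper":0},{"delta_rot":[0,0,0],"linear":[0,0,0],"gripper":0}]'
```

```text
time_s: 10.95
tcp_pos: [0.4569, -0.2982, 0.0217]
ee_rot: [[0.081, -0.997, -0.001], [-0.997, -0.081, -0.001], [0.001, 0.001, -1.0]]
wrist_force: [-0.7, 0.4, -2.8]
gripper_width: 0.154
time_s: 11.32
tcp_pos: [0.4566, -0.2981, 0.019]
ee_rot: [[0.081, -0.997, -0.001], [-0.997, -0.081, -0.001], [0.0, 0.001, -1.0]]
wrist_force: [-0.2, 0.2, -3.8]
gripper_width: 0.153
```

```bash
python3 -m crank '[{"delta_rot":[0,0,0],"linear":[0,0,0.0007],"gripper":0},{"delta_rot":[0,0,0],"linear":[0,0,0],"gripper":0}]'
python3 -m crank '[{"delta_rot":[0,0,0],"linear":[0,0,0.0007],"gripper":0},{"delta_rot":[0,0,0],"linear":[0,0,0],"gripper":0}]'
```

```text
time_s: 11.58
tcp_pos: [0.4566, -0.2981, 0.0183]
ee_rot: [[0.081, -0.997, -0.001], [-0.997, -0.081, -0.001], [0.0, 0.001, -1.0]]
wrist_force: [0.6, -0.6, -3.2]
gripper_width: 0.157
time_s: 11.82
tcp_pos: [0.4567, -0.2982, 0.0178]
ee_rot: [[0.081, -0.997, -0.001], [-0.997, -0.081, -0.001], [0.001, 0.001, -1.0]]
wrist_force: [0.8, -0.1, -1.6]
gripper_width: 0.159
```

Contact is starting: the load on the wrist is falling.

```bash
python3 -m crank '[{"delta_rot":[0,0,0],"linear":[0,0,0.0006],"gripper":0},{"delta_rot":[0,0,0],"linear":[0,0,0],"gripper":0}]'
python3 - <<'E'
from station import r
s=r.sense();print(s['wrist_force'],s['moment'])
E
```

```text
time_s: 12.08
tcp_pos: [0.4568, -0.2981, 0.0178]
ee_rot: [[0.082, -0.997, -0.001], [-0.997, -0.082, -0.001], [0.001, 0.001, -1.0]]
wrist_force: [-2.0, 1.8, 5.4]
gripper_width: 0.152
[-1.97569388  1.81064282  5.40143825] [0.64373433 0.52938871 0.0099286 ]
```

The cover rests on the mat (5 N pressing). Releasing in stages, then rising.

```bash
python3 -m crank '[{"delta_rot":[0,0,0],"linear":[0,0,-0.0003],"gripper":20},{"delta_rot":[0,0,0],"linear":[0,0,0],"gripper":30},{"delta_rot":[0,0,0],"linear":[0,0,0],"gripper":50},{"delta_rot":[0,0,0],"linear":[0,0,0],"gripper":60},{"delta_rot":[0,0,0],"linear":[0,0,0],"gripper":60}]'
python3 -m crank '[{"delta_rot":[0,0,0],"linear":[0,0,-0.01],"gripper":60},{"delta_rot":[0,0,0],"linear":[0,0,-0.02],"gripper":60},{"delta_rot":[0,0,0],"linear":[0,0,-0.04],"gripper":60},{"delta_rot":[0,0,0],"linear":[0,0,-0.05],"gripper":60},{"delta_rot":[0,0,0],"linear":[0,0,-0.05],"gripper":60},{"delta_rot":[0,0,0],"linear":[-0.04,0.04,-0.02],"gripper":60},{"delta_rot":[0,0,0],"linear":[-0.04,0.04,0],"gripper":60},{"delta_rot":[0,0,0],"linear":[-0.04,0.04,0],"gripper":60},{"delta_rot":[0,0,0],"linear":[-0.04,0.04,0],"gripper":60},{"delta_rot":[0,0,0],"linear":[0,0,0],"gripper":60}]'
python3 - <<'E'
from h import *
from station import r,capture
s=r.sense();print(s['time_s'],s['wrist_force'])
for n in('side','top','wrist'):
    c=capture(n);np.savez(n+'7.npz',**c);cv2.imwrite(f'pics/{n}7.png',c['img'])
    if n!='wrist':
        hsv=cv2.cvtColor(c['img'],cv2.COLOR_BGR2HSV);m=cv2.inRange(hsv,(3,150,60),(22,255,255));q=big(m)[:,0]
        P=onz(c,q,.007)[:,:2];u=np.array([[np.cos(MY),-np.sin(MY)],[np.sin(MY),np.cos(MY)]]);L=(P-MAT)@u*1000;print(n,'cover in mat',L.min(0),L.max(0),cv2.minAreaRect(L.astype(np.float32)))
E
```

```text
time_s: 12.7
tcp_pos: [0.4567, -0.2981, 0.0172]
ee_rot: [[0.081, -0.997, -0.001], [-0.997, -0.081, -0.001], [0.001, 0.001, -1.0]]
wrist_force: [-1.4, -0.5, -0.3]
gripper_width: 0.546
time_s: 13.95
tcp_pos: [0.2814, -0.1503, 0.2081]
ee_rot: [[0.085, -0.996, 0.002], [-0.996, -0.085, 0.0], [-0.0, -0.002, -1.0]]
wrist_force: [1.0, -0.3, 0.1]
gripper_width: 0.597
13.95 [ 0.99050323 -0.29392773  0.12565614]
side cover in mat [-78.63333513 -72.07710801] [87.45311255 74.10279133] ((4.632667541503906, 1.2336883544921875), (165.66041564941406, 145.19815063476562), 0.5216906666755676)
top cover in mat [-80.71441161 -71.94775328] [81.53931066 70.41388305] ((0.5809097290039062, -0.7039108276367188), (161.85848999023438, 141.66580200195312), 0.3344886004924774)
```

View pics/top7.png

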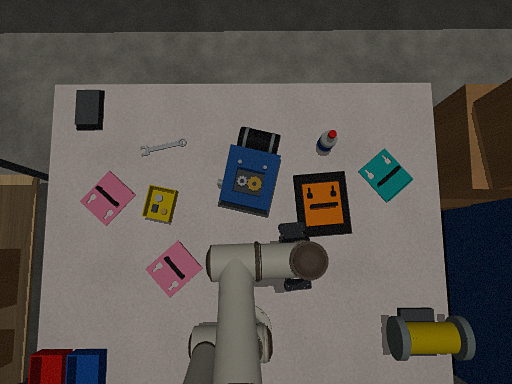

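View pics/side7.png

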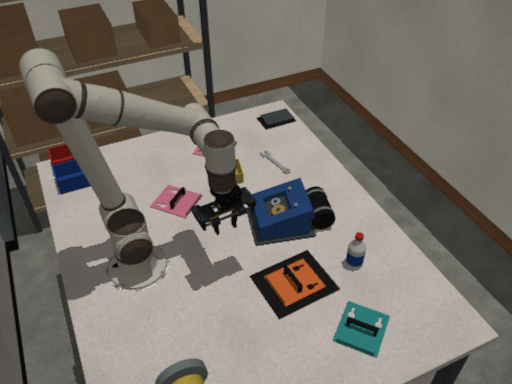

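The cover lies centred on the mat at top (323,204), handle up. The gearbox is open at (249,183), and the bin, bottle, wrench and other plates are unmoved. The arm is clear, so I'm handing in.

```bash
python3 -c "
from station import workorder
print(workorder.finish_job())"
```

```text
the job is handed in; nothing more can be done
None
```

The gearbox is open: the orange cover is off and lying handle up on the black mat, and I've handed the job in at about 14 s of the 59 s allowed. No verdict is reported back, so what follows rests on my own checks.

- **Removal:** I gripped the handle and slid the cover about 26 mm up the slope. The forces I read during the slide were 5 N or less. I checked in the wrist picture that the visible (right-hand) stud head was within about 1 mm of the middle of the wide end. After that I moved 1 mm more and lifted along the normal, with only the cover's weight (about 3.4 N) on the wrist.
- **Placing:** I lowered the cover until the mat took its weight, pressing with about 5 N, then released and backed away. The top view shows it centred to within 1 mm, with margins of about 38 mm and 28 mm or more to the mat's edges.
- **Bystanders:** By eye, the bottle, wrench and other plates stand where they were in the last pictures. So does the bin in the top view; the arm partly hid it in the side view.

**Where the checks disagreed:** The views differed by up to about 5 mm along the deck's x when locating the gearbox, and by about 4 mm along the mat's x in the final position. I used a middle estimate for the grasp and centred the stud head by its position within the slot. Either final reading leaves the cover wholly on the mat.

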